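# Take the blue-capped tube from the tilt-out bin and seat it in the slanted tube warmer

### The arm

A 6-joint arm with a two-finger parallel gripper is mounted at the origin on the work surface. World frame = base frame: x ahead of the robot, y to its left, z up, the work surface at z = 0. Lengths are in m, angles in rad, forces in N, time in s.
With the tool pointing down it reaches from about 0.325 to 0.775 m from the base axis. Payload 5.5 kg.
Tool frame: the origin (TCP) lies on the centre line of the jaws, within the pads' length; the fingertips stand 8 mm ahead of it and the grasp point (between the pads) lies 11 mm behind it; z points along the fingers, y is the line along which they close (so a half turn about z gives the same grasp; the last joint's range is limited). The gripper opens to 85 mm and grips with 20 to 120 N. Pads are 22 mm wide; open, the fingers measure 114 mm over their backs; the gripper's body (76 mm by 85 mm) begins 54 mm behind the grasp point. The pads swing forward as they close: fully open they stand 13 mm farther back than shut.
Start: joints at [-1.315, 0.091, 1.231, -0, 1.82, -0.057], TCP at [0.185, -0.571, 0.2] pointing down, gripper open.
Joint ranges: [-2.87, 2.87], [-0.86, 2.18], [0.17, 2.46], [-1.51, 4.65], [0.06, 2.69], [-2.65, 2.65]. Speed limits (rad/s): [2.57, 2.57, 3.01, 3.14, 3.14, 3.14].

### API

Orientations are given as [roll, pitch, yaw] about the fixed x, y, z axes, in that order (R = Rz(yaw) Ry(pitch) Rx(roll)).
In Python, from workcell import robot gives the robot as it stands.
- The arm moves only by the shell command python3 -m pendant 'ROWS' [FORCE]. ROWS is JSON, one flat list of numbers, 7 for each row, row after row: the shift along the tool's x, y, z each as a share of 0.3 m, from -1 to 1, then the turn, a rotation vector about the tool's x, y, z each as a share of 30 degrees, from -1 to 1, then the opening, from 0 (shut) to 1 (fully open). A call has 1 to 10 rows; each row shifts and turns the commanded pose from where the row before left it, along the tool's axes as they then stand; what a row does not reach is not made up. A row lasts 1/10 s, in which the tool goes at most 50 mm and 8.59 degrees, less where a joint would pass 70% of its speed; a pose out of reach is approached as far as the arm can. A call with a number of a shift or a turn outside -1 to 1 is refused whole. A call with a gripper value outside its range is refused whole. The fingers move at their own pace and stop on an object; FORCE is the grip in N (left out, the last holds). Time passes only in rows, so rows that do not move let the fingers close. It gives the time, the measured TCP pose, the force, the opening and the grip force at its end, in the units of the state.
- robot.sense(): the state, without advancing time (a new reading comes with each control period).
- robot.grab_frame(name): name is "side" or "top"; returns a dict with "color" (420x560x3 uint8, red, green, blue), "z_map" (420x560 float32, m along the optical axis (not along the pixel's ray), 0 where there is no reading), "intrinsics" (3x3 intrinsics, pixels), "R" (3x3) and "t" (3): a world point X has camera coordinates R X + t. Camera axes: x right, y down, z forward; pixel columns grow to the right and rows downward; lengths in m; the calibration is good to about 2 mm. A picture is of the moment at which its call begins.
- robot.sign_off(): hands the job in; it is judged then, once.
Trained networks look in the newest picture that a camera, given by its name, has taken for a name from the list of things; names that differ only in an ending like _2 or _b are one class to them, and where a whole thing is asked for, a point or a joint stands for the part that bears it (a point fixed in the world has none). Each returns a list of dicts, best first, with "confidence" (0 to 1); they miss things now and then, are a little off and sometimes report something else, mostly with a low value. They report only what shows in the picture. A call takes as long as a camera call. They do not tell look-alikes from the thing itself.
- robot.silhouettes(camera, target): "pixels" (420x560 bool, what is visible of it) and "box" ([left, top, right, bottom] in pixels, round what is visible of it).
The state is a dict: "t": time; "qpos": joint angles; "joint_velocities": joint speeds; "tau": joint torques, N m; "ee_pos": TCP position; "eef_rot": TCP orientation; "ft_force": force on the tool from outside, world axes, zero at the start; "wrist_torque": the same for the moment, N m; "gripper_width": opening from 0.0 (shut) to 1.0 (fully open); "gripper_force": force on a finger pad.
Only numpy, scipy, OpenCV 4.12 (cv2) and the standard library are available. Lean on these libraries where they do the work, as an engineer would, in place of code of your own. Each camera call takes 0.05 s, during which the arm holds its last target. There are 200 camera calls.

### The job

Tip the blue tilt-out bin forward by its handle as far as it goes and leave it tipped, then take out the blue-capped tube and load it into the tight slanted well of the tube warmer: lean it about 20 degrees off the well's own axis so that one edge of its foot goes in over the rim first, then straighten it in line with the well, slide it fully home and let go. Leave the orange-capped tube in the bin and do not push the other things on the bench about.

Things in the scene. Friction and masses are not known exactly. Their poses are not given: they have to be found in the camera images.
- blue_tube: The tube to load: rigid white straight-sided flat-bottomed tube with a blue cap, 40 to 85 g, 120 mm long. Origin: centre of the underside of its foot; z runs along the tube to the cap. Body 28 mm in diameter from the foot to 90 mm, foot edge bevelled 1.5 mm; cap 32 mm in diameter from 90 to 120 mm, the place to grip. Starts upright in one of the bin's two pockets.
- orange_tube: Same tube with an orange cap, in the bin's other pocket; it stays there. Origin and axes as the blue tube.
- bin (a joint): Tip angle of the blue tilt-out bin about its front bottom edge, in rad: 0 shut (upright), positive as its top tips forward, to the side where the handle is; stop at 0.62. Stiff friction hinge (0.3 N m; about 7 to 9 N at the handle starts it): the bin stays where it is left.
- bin_hinge (a point): Centre of the bin's pivot line, 12 mm above the table; axes turn with the bin. Bin shut: x level from front to back, z up, y along the pivot. Tipping by t turns it by -t about y. Bin: x 0 to 112 mm, y -80 to 80, front panel up to z = 62. Pocket block at the back: x 46 to 104, top z = 48. Pockets at x = 75, y = -35 and 35: 31.5 mm wide, 40 mm deep, floor at z = 8.
- stand: Fixed stand round the bin; origin on the table below the pivot line, axes as the shut bin. Clear roof 180 to 186 mm above the table over x 45 to 130 mm, clear side walls at y = +-89 below it: it shuts off the tubes from above. With the bin tipped to the stop the tubes lean forward 0.62 rad with their caps clear in front of the roof.
- bin_handle (a point): Middle of the bin's handle, a white round bar 12 mm in diameter and 100 mm long along the bin's y, free all round except for its struts at y = +-47 mm; in bin_hinge axes it is at x = -25, z = 80 mm and goes round the pivot with the bin.
- well_mouth (a point): Centre of the mouth of the warmer's well, in the flat top face of the aluminium block (64 x 84 mm along x, y), 105 mm above the table. z points out of the well along its axis, which leans 30 degrees from vertical to the warmer's front; y is level; x lies in the face, up the slope to the back. Bore 29.5 mm with a 1.5 mm bevelled rim, 60 mm deep, flat floor.
- warmer: The tube warmer: fixed white housing, 150 x 140 mm, no part of it above 91 mm except the tilted aluminium block (up to 121 mm). Origin on the table below the well's mouth; the front is -x.
- bottle: Amber glass bottle, 64 mm in diameter, 150 mm tall, loose. Origin: centre of its underside.
- small_rack: Green tube rack with two red-capped vials, 50 x 90 mm, 92 mm tall, loose. Origin: centre of its underside.
- beaker: Clear plastic beaker, 80 mm in diameter, 110 mm tall, loose. Origin: centre of its underside.
- tip_box: Blue pipette-tip box with a clear lid, 85 x 120 mm, 80 mm tall, loose. Origin: centre of its underside.
- jar: White jar with a red cap, 70 mm in diameter, 90 mm tall, loose. Origin: centre of its underside.
Not all that is in view belongs to the job. What is shaped like the stand but pink is not meant.

How it is judged:
On the way, in this order (a step that is already met when the one before it is completed fails the run):
1. the bin is tipped forward by at least 0.5 rad with the blue tube still in it (value of joint bin above 0.5 rad and z of blue_tube in the frame of bin_hinge below 0.03 m), for 0.2 s.
2. the blue tube's foot is edge-first in the well's mouth: 0.2 rad or more off its axis, the foot's centre within 6 mm of the axis and at most 2.5 mm above the mouth (angle between the z axis of blue_tube and the z axis of well_mouth, either way round above 0.2 rad and z of blue_tube in the frame of well_mouth between -0.03 and 0.0025 m and x of blue_tube in the frame of well_mouth between -0.006 and 0.006 m and y of blue_tube in the frame of well_mouth between -0.006 and 0.006 m), for 0.1 s.
At the end, for the whole second after the job is handed in: The blue tube's foot is at least 56 mm down the 60 mm well and within 3 mm of its axis, in line with the well within 0.07 rad, at rest and released; the bin is still tipped by at least 0.5 rad; the orange tube is still down in its pocket (foot less than 25 mm above the pivot line in the bin's axes) (z of blue_tube in the frame of well_mouth below -0.056 m and angle between the z axis of blue_tube and the z axis of well_mouth, either way round below 0.07 rad and x of blue_tube in the frame of well_mouth between -0.003 and 0.003 m and y of blue_tube in the frame of well_mouth between -0.003 and 0.003 m and linear speed of blue_tube below 0.02 m/s and value of joint bin above 0.5 rad and z of orange_tube in the frame of bin_hinge below 0.025 m); the robot touches nothing.
It fails at once if a bystander is pushed more than 30 mm (distance of any of bottle, small_rack, beaker, tip_box, jar from where it was at the start of the episode above 0.03 m).
It fails at once if a bystander is tipped over (angle between any of bottle, small_rack, beaker, tip_box, jar's own z axis and vertical above 0.5 rad).
It fails at once if the orange tube leaves its pocket (z of orange_tube in the frame of bin_hinge above 0.045 m).
It also fails if it takes over 66 s, if anything falls off the work surface, if the arm or the gripper's body presses on something with over 40 N, if the wrist force passes 120 N, or if a joint passes its speed limit or range.

## Working session

There is one attempt and no reset: what is moved stays moved. The work goes in short steps, Python scripts to look and compute and a shell command to move; the robot and the scene stay as the last step left them, time stands still between calls to the robot, and variables do not carry over. Pictures are saved under pics/ and viewed, at most 10 in all, crops included, and the job is handed in when it is done.

```bash
mkdir -p pics; ls
cat > h.py <<'E'
import numpy as np, cv2
from workcell import robot
from scipy.spatial.transform import Rotation as Ro
def grab(n):
    f=robot.grab_frame(n); return f
def pts(f,mask):
    K=np.array(f["intrinsics"]);z=f["z_map"];m=mask&(z>0)
    v,u=np.nonzero(m);d=z[m]
    c=np.stack([(u-K[0,2])/K[0,0]*d,(v-K[1,2])/K[1,1]*d,d],1)
    return (c-np.array(f["t"]))@np.array(f["R"])
def proj(f,X):
    K=np.array(f["intrinsics"]);c=np.atleast_2d(X)@np.array(f["R"]).T+np.array(f["t"]);p=c@K.T;return p[:,:2]/p[:,2:]
E
python3 - <<'E'
from h import *
for n in("side","top"):
    f=grab(n);cv2.imwrite(f"pics/{n}0.png",cv2.cvtColor(f["color"],cv2.COLOR_RGB2BGR))
    np.savez(f"{n}0.npz",**f)
    print(n,"cam pos",(-np.array(f["R"]).T@np.array(f["t"])).round(3), np.array(f["R"])[2].round(2))
    for t in["blue_tube","orange_tube","bin","stand","bin_handle","warmer","bottle","small_rack","beaker","tip_box","jar"]:
        for s in robot.silhouettes(n,t)[:3]:
            p=pts(f,s["pixels"])
            print(t,round(s["confidence"],2),np.array(s["box"]).astype(int),np.median(p,0).round(3),np.percentile(p,2,axis=0).round(3),np.percentile(p,98,axis=0).round(3))
print(robot.sense())
E
```

```text
pics
side cam pos [-0.076  1.299  1.069] [ 0.31 -0.76 -0.57]
blue_tube 0.76 [202 213 215 241] [0.594 0.231 0.112] [0.585 0.211 0.06 ] [0.611 0.24  0.144]
bin 0.97 [297 256 347 307] [0.198 0.276 0.057] [0.13  0.191 0.012] [0.258 0.36  0.1  ]
bin 0.81 [229 298 288 366] [0.302 0.53  0.059] [0.229 0.448 0.015] [0.359 0.612 0.1  ]
bin 0.65 [202 220 247 262] [0.548 0.207 0.054] [0.487 0.121 0.013] [0.608 0.281 0.099]
stand 0.96 [307 137 345 209] [ 0.326 -0.205  0.091] [ 0.264 -0.362  0.006] [ 0.389 -0.166  0.191]
stand 0.86 [273 220 350 318] [0.226 0.288 0.074] [0.132 0.171 0.005] [0.308 0.368 0.191]
stand 0.86 [201 261 295 375] [0.324 0.534 0.068] [0.23  0.42  0.002] [0.407 0.62  0.191]
bin_handle 0.94 [233 298 289 365] [0.303 0.529 0.059] [0.227 0.445 0.014] [0.363 0.611 0.099]
bin_handle 0.86 [204 220 251 262] [0.546 0.206 0.053] [0.488 0.122 0.014] [0.608 0.281 0.099]
bin_handle 0.57 [324 167 346 201] [ 0.298 -0.253  0.057] [ 0.252 -0.346  0.017] [ 0.343 -0.172  0.081]
warmer 0.63 [245 154 288 192] [ 0.569 -0.213  0.057] [ 0.504 -0.312  0.008] [ 0.647 -0.18   0.118]
bottle 0.51 [229 17
[... 1925 characters left out ...]
'qpos': array([-1.31470630e+00,  9.10973813e-02,  1.23072234e+00, -1.84193532e-05,
        1.81981134e+00, -5.67123263e-02]), 'joint_velocities': array([ 1.15195262e-04, -3.94679663e-04, -9.92154700e-05, -3.09494185e-04,
       -1.11192465e-04,  9.39849423e-04]), 'tau': array([-2.51809877e-03, -4.58481073e+01, -4.18094230e+01, -3.83177558e-04,
        9.61854712e-04,  2.61866006e-05]), 'ee_pos': array([ 0.18462103, -0.57089124,  0.19966416]), 'eef_rot': array([-3.14155329e+00,  1.56454435e-05,  3.12797814e-01]), 'ft_force': array([-0.31240044, -0.67478627,  0.62665577]), 'wrist_torque': array([-0.03887542,  0.03148601,  0.02944048]), 'gripper_force': 0.0, 'gripper_width': 1.0065870331676292}
```

Run:
```python
import cv2
a=cv2.imread("pics/side0.png")[120:390,130:450];cv2.imwrite("pics/s1.png",cv2.resize(a,None,fx=2.2,fy=2.2,interpolation=2))
a=cv2.imread("pics/top0.png")[110:320,90:450];cv2.imwrite("pics/t1.png",cv2.resize(a,None,fx=2.2,fy=2.2,interpolation=2))
```

```text
(no output)
```

View pics/s1.png

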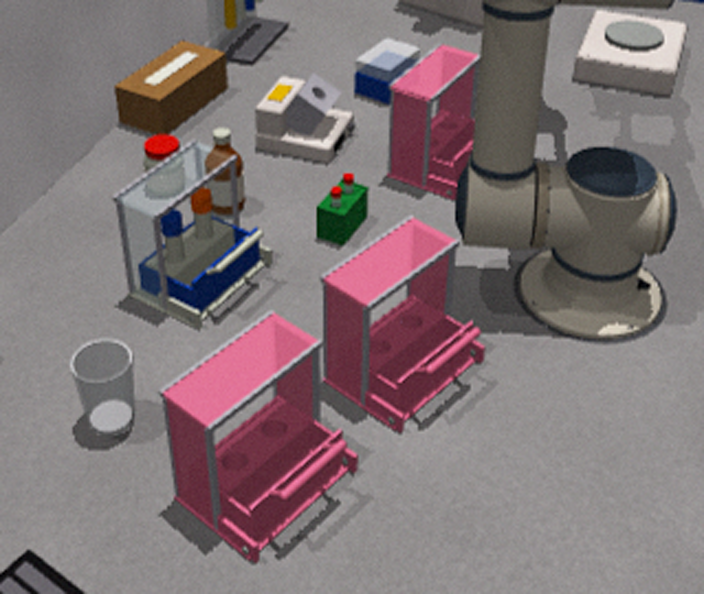

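View pics/t1.png

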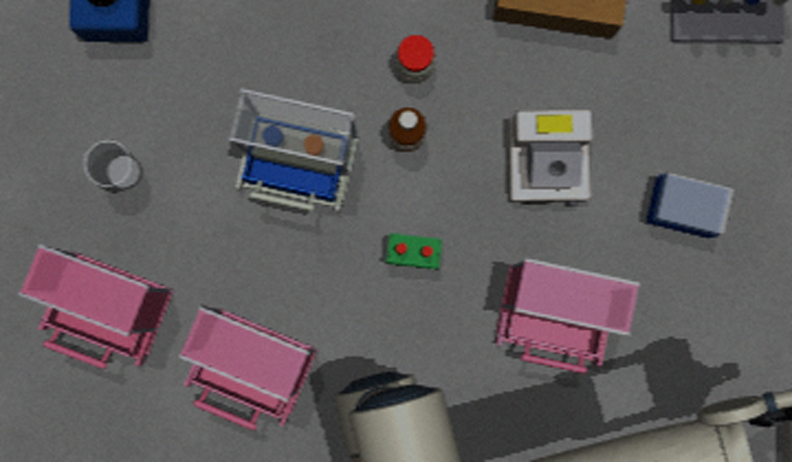

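Side and top views: the real bin is the blue one with clear stand (side px ~(225,240), top ~(222,192)); look-alikes are three pink stands (side (275,330),(310,265),(327,180); top (135,255),(205,290),(350,245)) – excluded by colour. Blue cap top px ~(214,171), orange ~(233,176). Warmer top ~(342,183), its well mouth ~(343,186). Next: a close crop and measurement.

```bash
cat > meas.py <<'E'
from h import *
import sys
ims=[]
for n in("side","top"):
    f=dict(np.load(f"{n}0.npz")); c=f["color"].astype(int); z=f["z_map"]
    K=f["intrinsics"]
    v,u=np.mgrid[0:420,0:560]
    cam=np.stack([(u-K[0,2])/K[0,0]*z,(v-K[1,2])/K[1,1]*z,z],-1)
    W=(cam-f["t"])@f["R"]
    hsv=cv2.cvtColor(f["color"],cv2.COLOR_RGB2HSV)
    inb=lambda x0,x1,y0,y1,z0,z1:(z>0)&(W[...,0]>x0)&(W[...,0]<x1)&(W[...,1]>y0)&(W[...,1]<y1)&(W[...,2]>z0)&(W[...,2]<z1)
    def line(name,m):
        p=W[m]; 
        if len(p)<4: print(n,name,len(p));return
        q=p[:,:2].mean(0);d=np.linalg.svd(p[:,:2]-q,full_matrices=False)[2][0]
        s=(p[:,:2]-q)@d
        print(n,name,len(p),"med",np.median(p,0).round(4),"mid",(q+d*(s.min()+s.max())/2).round(4),"yaw",np.degrees(np.arctan2(-d[0]*np.sign(d[1]),abs(d[1]))).round(1),"len",np.ptp(s).round(3))
    b=(hsv[...,0]>100)&(hsv[...,0]<130)&(hsv[...,1]>120)
    o=(hsv[...,0]<15)&(hsv[...,1]>120)
    R=(.44,.66,.08,.3)
    line("handle",inb(.44,.56,.1,.3,.084,.105)&~b)
    line("roof",inb(*R,.172,.2))
    line("bluecap",inb(*R,.08,.16)&b&(W[...,0]>.57)); line("orangecap",inb(*R,.08,.16)&o)
    line("blue panel top",inb(*R,.066,.08)&b)
    # warmer block: tilted plane
    m=inb(.48,.66,-.34,-.17,.092,.13)
    line("block",m)
    p=W[m]; q=p.mean(0); nrm=np.linalg.svd(p-q,full_matrices=False)[2][2]; nrm*=np.sign(nrm[2]); print("  normal",nrm.round(3), "rms",((p-q)@nrm).std().round(4))
    line("housing",inb(.46,.68,-.36,-.15,.02,.13))
    for nm,(x0,x1,y0,y1) in (("bin",(.42,.68,.06,.32)),("warm",(.45,.68,-.36,-.16))):
        cs=proj(f,np.array([[x,y,zz] for x in(x0,x1) for y in(y0,y1) for zz in(0,.15)]))
        a,bb=cs.min(0).astype(int),cs.max(0).astype(int)
        ims.append(cv2.resize(f["color"][a[1]:bb[1],a[0]:bb[0],::-1],(400,300),interpolation=cv2.INTER_CUBIC)); print(n,nm,"crop",a,bb)
cv2.imwrite("pics/crop.png",np.vstack([np.hstack(ims[:2]),np.hstack(ims[2:])]))
E
python3 meas.py
```

```text
side handle 115 med [0.4961 0.1998 0.0971] mid [0.5095 0.1785] yaw 18.2 len 0.171
side roof 966 med [0.6032 0.1967 0.1877] mid [0.6022 0.1884] yaw -11.5 len 0.19
side bluecap 100 med [0.5965 0.2327 0.1329] mid [0.6013 0.2446] yaw -20.3 len 0.075
side orangecap 116 med [0.5786 0.1589 0.1343] mid [0.5738 0.1341] yaw -15.1 len 0.08
side blue panel top 80 med [0.5348 0.2665 0.0746] mid [0.5407 0.2272] yaw -41.3 len 0.194
side block 341 med [ 0.5677 -0.2405  0.098 ] mid [ 0.5832 -0.2427] yaw -77.1 len 0.138
  normal [0.088 0.006 0.996] rms 0.0089
side housing 1175 med [ 0.569  -0.2146  0.0692] mid [ 0.5671 -0.2318] yaw -57.3 len 0.195
side bin crop [170 186] [276 282]
side warm crop [235 136] [306 201]
top handle 103 med [0.496  0.2034 0.0973] mid [0.4973 0.182 ] yaw -3.4 len 0.157
top roof 1265 med [0.6052 0.1819 0.1868] mid [0.6056 0.1836] yaw -11.1 len 0.186
top bluecap 0
top orangecap 0
top blue panel top 63 med [0.5214 0.1991 0.0732] mid [0.5238 0.2007] yaw -13.2 len 0.158
top block 553 med [ 0.5767 -0.2573  0.0996] mid [ 0.5896 -0.2565] yaw 88.2 len 0.131
  normal [ 0.088 -0.009  0.996] rms 0.0091
top housing 1527 med [ 0.5771 -0.2478  0.0881] mid [ 0.5776 -0.2497] yaw -80.4 len 0.172
top bin crop [184 148] [258 223]
top warm crop [314 149] [374 216]
```

View pics/crop.png

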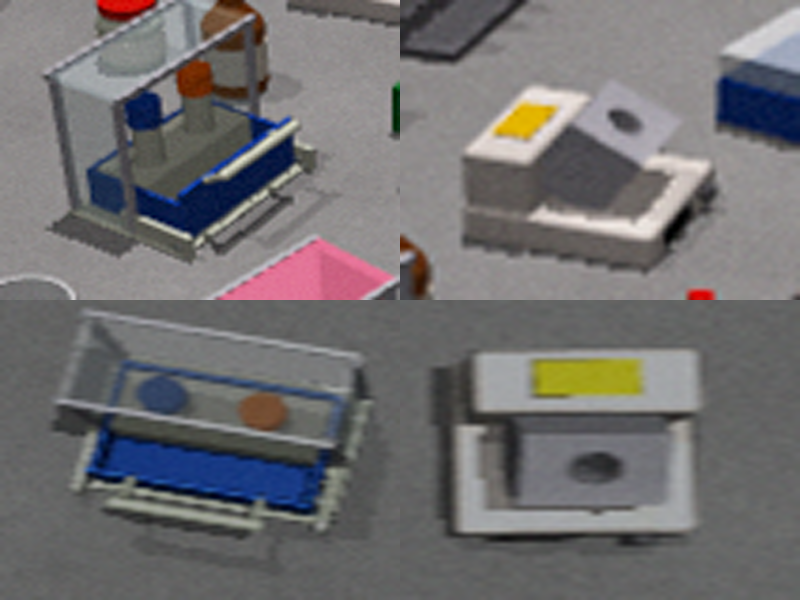

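Crops confirm: blue bin with blue cap on its +y side, orange on −y side; the warmer's well hole sits mid-face (top crop (597,467)). Now a finer warmer and handle fit.

```bash
cat > meas2.py <<'E'
from h import *
for n in("side","top"):
    f=dict(np.load(f"{n}0.npz")); z=f["z_map"];K=f["intrinsics"]
    v,u=np.mgrid[0:420,0:560]
    ray=np.stack([(u-K[0,2])/K[0,0],(v-K[1,2])/K[1,1],np.ones_like(z)],-1)
    W=(ray*z[...,None]-f["t"])@f["R"]; C=-f["R"].T@f["t"]; D=ray@f["R"]
    g=cv2.cvtColor(f["color"],cv2.COLOR_RGB2GRAY)
    # handle
    yaw=np.radians(-11.2); ex=np.array([np.cos(yaw),np.sin(yaw)]);ey=np.array([-ex[1],ex[0]])
    L=np.stack([(W[...,:2]-[.518,.203])@ex,(W[...,:2]-[.518,.203])@ey],-1)
    m=(z>0)&(abs(L[...,0]+.025)<.014)&(abs(L[...,1])<.065)&(W[...,2]>.085)&(W[...,2]<.106)
    p=L[m];k=np.polyfit(p[:,1],p[:,0],1)
    print(n,"handle local x,y",np.median(p[:,0]).round(4),(p[:,1].min()+p[:,1].max())/2,"z",np.percentile(W[m][:,2],80).round(4),"dyaw",np.degrees(np.arctan(-k[0])).round(1),m.sum())
    # roof extents
    r=(z>0)&(W[...,2]>.176)&(W[...,2]<.195)&(abs(L[...,0]-.0875)<.06)&(abs(L[...,1])<.11)
    q=L[r]; print("  roof x",np.percentile(q[:,0],[1,99]).round(4),"y",np.percentile(q[:,1],[1,99]).round(4),"z",np.median(W[r][:,2]).round(4))
    # block face
    N=np.array([-.5,0,.866]);P0=np.array([.56,-.255,.105])
    for it in range(4):
        d=(W-P0)@N
        m=(z>0)&(abs(d)<(.012,.006,.004,.003)[it])&(np.linalg.norm(W-P0,axis=-1)<.055)
        p=W[m];c0=p.mean(0);nn=np.linalg.svd(p-c0,full_matrices=False)[2][2];nn*=np.sign(nn[2])
        N=nn;P0=P0+N*((c0-P0)@N)
    s=((P0-C)@N)/(D@N); F=C+D*s[...,None]  # ray-plane
    yw=np.arctan2(-N[1],-N[0]);exf=np.cross([0,0,1],N);exf=exf/np.linalg.norm(exf)  # level dir
    exf*=np.sign(exf[1]);ux=np.cross(exf,N)
    fx=(F-P0)@ux;fy=(F-P0)@exf
    near=(abs(fx)<.024)&(abs(fy)<.026)
    bg=np.percentile(g[near],70);w=np.clip(bg*.85-g,0,None)*near
    # keep main component
    lab=cv2.connectedComponentsWithStats((w>0).astype(np.uint8))
    i=1+np.argmax(lab[2][1:,4]);mm=(lab[1]==i)
    hx=(F[mm]).mean(0)
    e=p-P0
    print("  N",N.round(3),"tilt",np.degrees(np.arccos(N[2])).round(1),"yaw",np.degrees(np.arctan2(-N[1],-N[0])).round(1),"npts",m.sum(),"hole",hx.round(4),mm.sum(),
      "ext x",np.percentile(e@ux,[1,99]).round(3),"y",np.percentile(e@exf,[1,99]).round(3),"ctr",(P0+ux*np.mean(np.percentile(e@ux,[1,99]))+exf*np.mean(np.percentile(e@exf,[1,99]))).round(4))
E
python3 meas2.py
```

```text
side handle local x,y -0.0264 0.0035534213641698134 z 0.0996 dyaw -1.3 99
  roof x [0.0438 0.1316] y [-0.0906  0.0939] z 0.1878
  N [-0.488  0.022  0.872] tilt 29.3 yaw -2.6 npts 109 hole [ 0.5535 -0.2567  0.107 ] 26 ext x [-0.04   0.022] y [-0.043  0.047] ctr [ 0.5499 -0.2524  0.1049]
top handle local x,y -0.0218 0.00021798643261535314 z 0.1003 dyaw -1.1 98
  roof x [0.0477 0.1329] y [-0.093  0.088] z 0.1868
  N [-0.479  0.001  0.878] tilt 28.6 yaw -0.1 npts 203 hole [ 0.5536 -0.255   0.1053] 52 ext x [-0.038  0.027] y [-0.043  0.041] ctr [ 0.5536 -0.2561  0.1053]
```

```bash
python3 -m pendant '[0,0,-0.16,0,0,0,1, 0,0,-0.16,0,0,0,1, 0,0,-0.16,0,0,0,1]'
```

```text
t: 1.5
ee_pos: [0.1845, -0.5704, 0.345]
eef_rot: [-3.141, -0.0, 0.313]
ft_force: [0.3, -0.9, 0.7]
gripper_width: 1.001
gripper_force: 0.0
```

```bash
cat >> h.py <<'E'
def stand(): return np.array([.518,.203,0]),np.radians(-11.6)
def plan(p,R,n,cur=None):
    """equal body-twist rows from current pose to (p,R)"""
    from scipy.linalg import logm
    s=robot.sense()
    if cur is None: cur=(s["ee_pos"],Ro.from_euler("xyz",s["eef_rot"]).as_matrix())
    T0=np.eye(4);T0[:3,3],T0[:3,:3]=cur;T1=np.eye(4);T1[:3,3],T1[:3,:3]=p,R
    w=(Ro.from_matrix(T0[:3,:3].T@R)).as_rotvec()/n
    M=np.linalg.inv(T0)@T1; X=np.real(logm(M))/n
    v=X[:3,3]  # body twist; per-row step expm
    from scipy.linalg import expm
    S=expm(X);d=S[:3,3]
    print("rows",n,"shift",(d/.3).round(4),"turn",(w/np.radians(30)).round(4),"| mm/row",(np.linalg.norm(d)*1e3).round(1),"deg/row",np.degrees(np.linalg.norm(w)).round(2))
def down(ydir):
    """tool pointing down with closing axis along horizontal ydir"""
    y=np.append(ydir,0)/np.linalg.norm(ydir);z=np.array([0,0,-1.]);return np.stack([np.cross(y,z),y,z],1)
E
python3 - <<'E'
from h import *
o,yw=stand();ex=np.array([np.cos(yw),np.sin(yw)])
R=down(ex);print(Ro.from_matrix(R).as_euler("xyz"))
h=o+np.append(-.0245*ex,0);print(h)
plan(h+[0,0,.30],R,20)
E
```

```text
[3.14159265 0.         1.36833813]
[0.49400041 0.20792641 0.        ]
rows 20 shift [ 0.1359 -0.054   0.0075] turn [-1.000e-04 -0.000e+00 -1.008e-01] | mm/row 43.9 deg/row 3.02
```

```bash
python3 -m pendant '[0.136,-0.054,0.0075,0,0,-0.101,0.5,0.136,-0.054,0.0075,0,0,-0.101,0.5,0.136,-0.054,0.0075,0,0,-0.101,0.5,0.136,-0.054,0.0075,0,0,-0.101,0.5,0.136,-0.054,0.0075,0,0,-0.101,0.5,0.136,-0.054,0.0075,0,0,-0.101,0.5,0.136,-0.054,0.0075,0,0,-0.101,0.5,0.136,-0.054,0.0075,0,0,-0.101,0.5,0.136,-0.054,0.0075,0,0,-0.101,0.5,0.136,-0.054,0.0075,0,0,-0.101,0.5]'
python3 -m pendant '[0.136,-0.054,0.0075,0,0,-0.101,0.5,0.136,-0.054,0.0075,0,0,-0.101,0.5,0.136,-0.054,0.0075,0,0,-0.101,0.5,0.136,-0.054,0.0075,0,0,-0.101,0.5,0.136,-0.054,0.0075,0,0,-0.101,0.5,0.136,-0.054,0.0075,0,0,-0.101,0.5,0.136,-0.054,0.0075,0,0,-0.101,0.5,0.136,-0.054,0.0075,0,0,-0.101,0.5,0.136,-0.054,0.0075,0,0,-0.101,0.5,0.136,-0.054,0.0075,0,0,-0.101,0.5]'
python3 - <<'E'
from h import *
o,yw=stand();ex=np.array([np.cos(yw),np.sin(yw)])
h=o+np.append(-.0245*ex,0)
plan(h+[0,0,.12],down(ex),5);plan(h+[0,0,.086],down(ex),6)
E
```

```text
t: 2.5
ee_pos: [0.4451, -0.2217, 0.321]
eef_rot: [3.141, -0.0, 0.844]
ft_force: [1.3, 0.4, 0.6]
gripper_width: 0.502
gripper_force: 0.0
t: 3.5
ee_pos: [0.4932, 0.2096, 0.2985]
eef_rot: [3.141, -0.0, 1.373]
ft_force: [0.5, -0.6, -0.1]
gripper_width: 0.502
gripper_force: 0.0
rows 5 shift [-0.001   0.0007  0.119 ] turn [ 0.0001 -0.      0.0016] | mm/row 35.7 deg/row 0.05
rows 6 shift [-0.0008  0.0006  0.1181] turn [ 0.     -0.      0.0013] | mm/row 35.4 deg/row 0.04
```

```bash
python3 -m pendant '[-0.001,0.0007,0.119,0,0,0.0016,0.5,-0.001,0.0007,0.119,0,0,0.0016,0.5,-0.001,0.0007,0.119,0,0,0.0016,0.5,-0.001,0.0007,0.119,0,0,0.0016,0.5,-0.001,0.0007,0.119,0,0,0.0016,0.5,0,0,0.04,0,0,0,0.5,0,0,0.04,0,0,0,0.5,0,0,0.033,0,0,0,0.5]' && python3 -m pendant '[0,0,0,0,0,0,0,0,0,0,0,0,0,0,0,0,0,0,0,0,0,0,0,0,0,0,0,0,0,0,0,0,0,0,0,0,0,0,0,0,0,0]' 35
```

```text
t: 4.3
ee_pos: [0.495, 0.2063, 0.0872]
eef_rot: [3.14, -0.001, 1.366]
ft_force: [0.0, -0.2, 0.1]
gripper_width: 0.496
gripper_force: 0.0
t: 4.9
ee_pos: [0.4944, 0.2061, 0.0866]
eef_rot: [3.141, -0.0, 1.366]
ft_force: [0.7, -0.7, 0.9]
gripper_width: 0.001
gripper_force: 0.0
```

Run:
```python
from h import *
f=grab("side");np.savez("side1.npz",**f)
ft=grab("top")
a=f["color"][190:290,150:300,::-1];b=ft["color"][140:240,170:320,::-1]
cv2.imwrite("pics/c2.png",np.vstack([cv2.resize(a,(450,300),interpolation=2),cv2.resize(b,(450,300),interpolation=2)]))
print(proj(f,[[.4944,.2061,.0866],[.494,.208,.092]]),proj(ft,[[.494,.208,.092]]))
```

```text
[[239.29266195 235.28103067]
 [239.07510282 234.36703115]] [[217.92800249 201.68373022]]
```

View pics/c2.png

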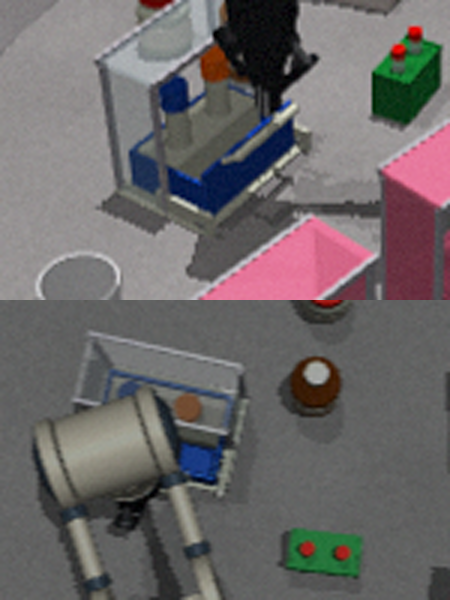

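The picture shows the closed fingers (side px ~(238,228)) behind the white bar, the bar running in front of them; bar not gripped. I'll measure the bar now against the earlier frame.

Run:
```python
from h import *
o,yw=stand();ex=np.array([np.cos(yw),np.sin(yw)]);ey=np.array([-ex[1],ex[0]])
for fn in("side0","side1","top0"):
    f=dict(np.load(fn+".npz"));hsv=cv2.cvtColor(f["color"],cv2.COLOR_RGB2HSV)
    m=(hsv[...,1]<70)&(hsv[...,2]>95)
    p=pts(f,m);L=np.c_[(p[:,:2]-o[:2])@ex,(p[:,:2]-o[:2])@ey,p[:,2]]
    L=L[(abs(L[:,1])<.07)&(L[:,0]>-.07)&(L[:,0]<.0)&(L[:,2]>.05)&(L[:,2]<.115)]
    print(fn,len(L))
    for y0 in(-.05,-.03,-.01,.01,.03):
        q=L[(L[:,1]>y0)&(L[:,1]<y0+.02)]
        if len(q):print(" y",round(y0+.01,3),"x",np.percentile(q[:,0],[5,50,95]).round(4),"z",np.percentile(q[:,2],[5,50,95]).round(4),len(q))
s=robot.sense();p=s["ee_pos"];print("tcp local",(p[:2]-o[:2])@ex,(p[:2]-o[:2])@ey)
```

```text
side0 81
 y -0.04 x [-0.0306 -0.0262 -0.0173] z [0.0902 0.0983 0.1018] 17
 y -0.02 x [-0.0296 -0.0251 -0.0196] z [0.0934 0.0969 0.1013] 13
 y 0.0 x [-0.0287 -0.0254 -0.0123] z [0.0892 0.0979 0.1022] 14
 y 0.02 x [-0.0278 -0.0259 -0.0204] z [0.0951 0.0983 0.1018] 14
 y 0.04 x [-0.0274 -0.0242 -0.0133] z [0.0916 0.0977 0.1026] 14
side1 83
 y -0.04 x [-0.0313 -0.0268 -0.0027] z [0.0802 0.098  0.1013] 18
 y -0.02 x [-0.029  -0.0254 -0.0142] z [0.0889 0.0992 0.1017] 14
 y 0.0 x [-0.0282 -0.0262 -0.0216] z [0.0968 0.0997 0.103 ] 11
 y 0.02 x [-0.0278 -0.0254 -0.0198] z [0.0948 0.0997 0.1013] 14
 y 0.04 x [-0.027  -0.0242 -0.0132] z [0.0904 0.098  0.1018] 13
top0 97
 y -0.04 x [-0.0265 -0.0203 -0.0042] z [0.081  0.0976 0.1016] 24
 y -0.02 x [-0.0272 -0.0223 -0.0186] z [0.0937 0.0977 0.1025] 14
 y 0.0 x [-0.0264 -0.0223 -0.0175] z [0.0885 0.0984 0.1025] 14
 y 0.02 x [-0.0263 -0.0214 -0.0174] z [0.0905 0.0995 0.1068] 14
 y 0.04 x [-0.0257 -0.0199 -0.0033] z [0.0825 0.0943 0.0998] 23
tcp local -0.023869908502297584 -0.0016948315362498773
```

Run:
```python
from h import *
o,yw=stand();ex=np.array([np.cos(yw),np.sin(yw)]);ey=np.array([-ex[1],ex[0]])
f=dict(np.load("side1.npz"));g=f["color"].max(-1)
a=f["color"][205:250,215:265,::-1];cv2.imwrite("pics/c3.png",cv2.resize(a,(700,630),interpolation=cv2.INTER_NEAREST)[:600])
p=pts(f,g<55);L=np.c_[(p[:,:2]-o[:2])@ex,(p[:,:2]-o[:2])@ey,p[:,2]]
L=L[(abs(L[:,1])<.06)&(abs(L[:,0])<.09)&(L[:,2]>.06)&(L[:,2]<.2)]
for z0 in np.arange(.07,.2,.015):
    q=L[(L[:,2]>z0)&(L[:,2]<z0+.015)]
    if len(q):print(z0.round(3),"x",np.percentile(q[:,0],[5,50,95]).round(3),"y",np.percentile(q[:,1],[5,50,95]).round(3),len(q))
s=robot.sense();print(s["gripper_width"],s["gripper_force"])
```

```text
0.115 x [-0.033 -0.029 -0.025] y [0.004 0.006 0.009] 2
0.13 x [-0.04  -0.031 -0.013] y [-0.005  0.004  0.01 ] 23
0.145 x [-0.04  -0.036 -0.017] y [-0.004  0.005  0.009] 18
0.16 x [-0.05  -0.028  0.004] y [-0.006  0.008  0.012] 51
0.175 x [-0.06  -0.023  0.017] y [-0.01   0.008  0.014] 75
0.19 x [-0.067 -0.018  0.021] y [-0.002  0.009  0.016] 50
-0.0030823210951807537 0.0
```

View pics/c3.png

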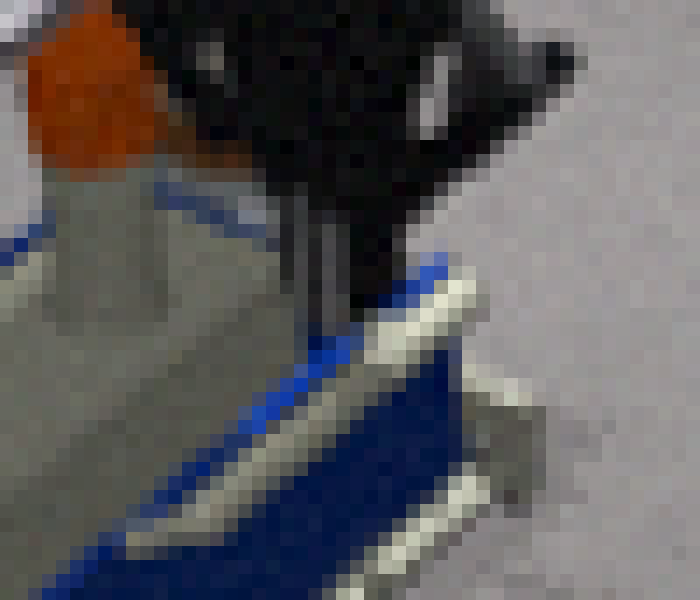

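The fingertips actually end at about row 228 (z ≈ 0.115), above the bar – lower than the reported TCP suggests they'd be. I'll open and descend further in small steps, watching the force.

```bash
python3 -m pendant '[0,0,0,0,0,0,0.5,0,0,0,0,0,0,0.5,0,0,0,0,0,0,0.5,0,0,0.02,0,0,0,0.5,0,0,0.02,0,0,0,0.5]' && python3 -m pendant '[0,0,0.02,0,0,0,0.5,0,0,0.01,0,0,0,0.5,0,0,0,0,0,0,0.5]'
python3 - <<'E'
from h import *
o,yw=stand();ex=np.array([np.cos(yw),np.sin(yw)]);ey=np.array([-ex[1],ex[0]])
f=grab("side");np.savez("side2.npz",**f)
a=f["color"][205:250,215:265,::-1];cv2.imwrite("pics/c4.png",cv2.resize(a,(700,630),interpolation=cv2.INTER_NEAREST)[:600])
E
```

```text
t: 5.5
ee_pos: [0.4943, 0.2061, 0.0739]
eef_rot: [3.141, -0.0, 1.366]
ft_force: [0.1, 0.1, 0.4]
gripper_width: 0.498
gripper_force: 0.0
t: 5.8
ee_pos: [0.4937, 0.2059, 0.0642]
eef_rot: [-3.14, 0.001, 1.366]
ft_force: [0.2, 0.3, -0.5]
gripper_width: 0.496
gripper_force: 0.0
```

View pics/c4.png

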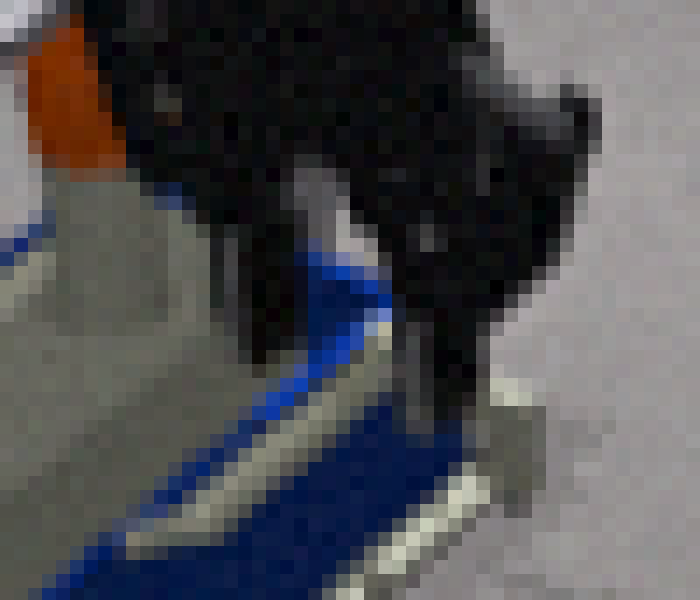

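Run:
```python
from h import *
o,yw=stand();ex=np.array([np.cos(yw),np.sin(yw)]);ey=np.array([-ex[1],ex[0]])
f=dict(np.load("side2.npz"))
def cr(x,y,z): 
    p=proj(f,np.append(o[:2]+x*ex+y*ey,z))[0]; return ((p-[215,205])*14).round(0)
for x in(-.045,-.059,-.003,.011):
    print(x,[(z,cr(x,.009,z).tolist()) for z in(.06,.07,.08,.09,.1)])
g=f["color"].max(-1);p=pts(f,g<55);L=np.c_[(p[:,:2]-o[:2])@ex,(p[:,:2]-o[:2])@ey,p[:,2]]
L=L[(abs(L[:,1])<.03)&(abs(L[:,0]+.02)<.06)&(L[:,2]>.06)&(L[:,2]<.13)]
print(L[np.argsort(L[:,2])][:14].round(3))
```

```text
-0.045 [(0.06, [390.0, 566.0]), (0.07, [389.0, 534.0]), (0.08, [387.0, 501.0]), (0.09, [385.0, 468.0]), (0.1, [383.0, 434.0])]
-0.059 [(0.06, [438.0, 587.0]), (0.07, [436.0, 554.0]), (0.08, [435.0, 521.0]), (0.09, [433.0, 488.0]), (0.1, [431.0, 455.0])]
-0.003 [(0.06, [249.0, 505.0]), (0.07, [247.0, 472.0]), (0.08, [245.0, 440.0]), (0.09, [242.0, 407.0]), (0.1, [240.0, 374.0])]
0.011 [(0.06, [203.0, 485.0]), (0.07, [201.0, 452.0]), (0.08, [198.0, 420.0]), (0.09, [195.0, 387.0]), (0.1, [193.0, 354.0])]
[[-0.003 -0.002  0.1  ]
 [-0.003 -0.006  0.101]
 [-0.005  0.007  0.103]
 [-0.003 -0.002  0.104]
 [-0.006 -0.009  0.105]
 [-0.004 -0.006  0.106]
 [-0.004 -0.012  0.107]
 [-0.006  0.007  0.107]
 [-0.046  0.006  0.107]
 [-0.058  0.006  0.107]
 [-0.004  0.01   0.108]
 [-0.058 -0.005  0.109]
 [-0.005  0.006  0.11 ]
 [-0.006  0.001  0.111]]
```

```bash
python3 -m pendant '[0,0,0.03,0,0,0,0.5,0,0,0.025,0,0,0,0.5,0,0,0,0,0,0,0.5]' && python3 -m pendant '[0,0,0,0,0,0,0,0,0,0,0,0,0,0,0,0,0,0,0,0,0,0,0,0,0,0,0,0,0,0,0,0,0,0,0]' 35
```

```text
t: 6.15
ee_pos: [0.4933, 0.2058, 0.0469]
eef_rot: [-3.139, 0.001, 1.366]
ft_force: [0.1, -0.0, -0.7]
gripper_width: 0.5
gripper_force: 0.0
t: 6.65
ee_pos: [0.4952, 0.2059, 0.0491]
eef_rot: [3.14, -0.0, 1.366]
ft_force: [5.4, -1.3, -2.4]
gripper_width: 0.121
gripper_force: 34.1
```

```bash
python3 -m pendant '[0,-0.0138,0.0056,0,0,0,0,0,-0.0138,0.0056,0,0,0,0,0,-0.0138,0.0056,0,0,0,0,0,-0.0128,0.0077,0,0,0,0,0,-0.0128,0.0077,0,0,0,0,0,-0.0128,0.0077,0,0,0,0]' && python3 -m pendant '[0,-0.0113,0.0097,0,0,0,0,0,-0.0113,0.0097,0,0,0,0,0,-0.0113,0.0097,0,0,0,0,0,-0.0097,0.0113,0,0,0,0,0,-0.0097,0.0113,0,0,0,0,0,-0.0097,0.0113,0,0,0,0,0,0,0,0,0,0,0]'
```

```text
t: 7.25
ee_pos: [0.4742, 0.2106, 0.0395]
eef_rot: [3.133, -0.002, 1.365]
ft_force: [10.8, -3.0, 1.9]
gripper_width: 0.122
gripper_force: 34.1
t: 7.95
ee_pos: [0.4558, 0.2147, 0.0209]
eef_rot: [3.133, -0.003, 1.366]
ft_force: [9.4, -2.3, 4.7]
gripper_width: 0.123
gripper_force: 35.3
```

```bash
python3 -m pendant '[0,-0.009,0.011,0,0,0,0,0,-0.009,0.011,0,0,0,0,0,0,0,0,0,0,0]'; python3 -m pendant '[0,-0.009,0.012,0,0,0,0,0,0,0,0,0,0,0]'
```

```text
t: 8.25
ee_pos: [0.4563, 0.2149, 0.0207]
eef_rot: [3.119, -0.005, 1.364]
ft_force: [15.0, -11.4, 24.9]
gripper_width: 0.125
gripper_force: 37.3
t: 8.45
ee_pos: [0.4566, 0.215, 0.0204]
eef_rot: [3.112, -0.006, 1.363]
ft_force: [15.2, -16.1, 35.4]
gripper_width: 0.122
gripper_force: 38.6
```

```bash
python3 -m pendant '[0,0.018,-0.02,0,0,0,0,0,0.006,-0.008,0,0,0,0,0,0,0,0,0,0,0.28,0,0,0,0,0,0,0.28,0,0,0,0,0,0,0.28]' && python3 -m pendant '[0,0,-0.05,0,0,0,0.28,0,0,-0.12,0,0,0,0.28,0,0,-0.16,0,0,0,0.28,0,0,-0.16,0,0,0,0.28,0,0,-0.16,0,0,0,0.28,0,0,-0.1,0,0,0,0.28]'
python3 - <<'E'
from h import *
for n in("side","top"):
    f=grab(n);np.savez(f"{n}3.npz",**f)
    ims=f["color"][130:270,150:330,::-1];cv2.imwrite(f"pics/{n}3.png",cv2.resize(ims,None,fx=2.2,fy=2.2,interpolation=2))
a,b=[cv2.imread(f"pics/{n}3.png") for n in("side","top")];cv2.imwrite("pics/c5.png",np.hstack([a,b]))
E
```

```text
t: 8.95
ee_pos: [0.4505, 0.215, 0.0154]
eef_rot: [-3.14, 0.001, 1.367]
ft_force: [-0.0, -0.2, -0.7]
gripper_width: 0.284
gripper_force: 0.0
t: 9.55
ee_pos: [0.4515, 0.2153, 0.2466]
eef_rot: [3.137, -0.003, 1.367]
ft_force: [0.2, 0.4, 0.7]
gripper_width: 0.28
gripper_force: 0.0
```

View pics/c5.png

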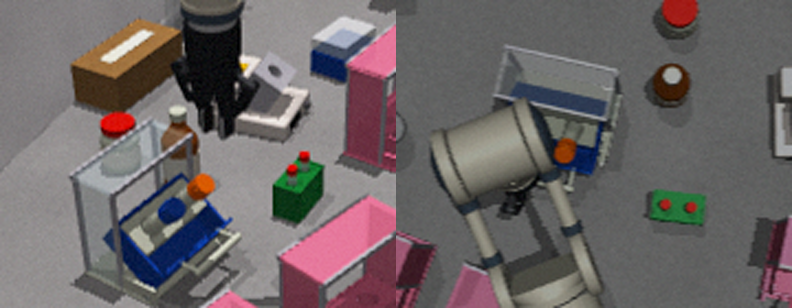

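The bin is tipped at its stop: blue cap at crop (172,210) → side px (228,225), orange (200,187) → (241,215), handle lowered. Now measure caps and fingertips.

```bash
cat > capfit.py <<'E'
from h import *
import scipy.optimize as so
o,yw=stand();ex=np.array([np.cos(yw),np.sin(yw),0]);ey=np.array([-ex[1],ex[0],0]);ez=np.array([0,0,1.])
def cap(fns,hue,box,a):
    """fit cap: cylinder r16 h30 about axis a, points from surfaces; returns centre of cap"""
    P=[]
    for fn in fns:
        f=dict(np.load(fn));hsv=cv2.cvtColor(f["color"],cv2.COLOR_RGB2HSV)
        m=(hsv[...,0]>hue[0])&(hsv[...,0]<hue[1])&(hsv[...,1]>130)
        m=cv2.erode(m.astype(np.uint8),np.ones((1,1)))>0
        p=pts(f,m);p=p[np.all((p>box[0])&(p<box[1]),1)];print(fn,len(p),p.mean(0).round(4) if len(p) else "");P.append(p)
    P=np.vstack(P)
    def sd(x):
        q=P-x;h=q@a;r=np.linalg.norm(q-np.outer(h,a),axis=1)
        dr=r-.016;dh=abs(h)-.015
        return np.where((dr<0)&(dh<0),np.maximum(dr,dh),np.hypot(np.maximum(dr,0),np.maximum(dh,0)))
    r=so.least_squares(sd,P.mean(0),loss="soft_l1",f_scale=.003);print(" cap centre",r.x.round(4),"rms",np.sqrt(np.mean(sd(r.x)**2)).round(4));return r.x
E
python3 - <<'E'
from capfit import *
for lean in(.62,.70):
    a=-np.sin(lean)*ex+np.cos(lean)*ez
    for nm,hue,y,fn in(("blue",(100,125),.035,["side3.npz"]),("orange",(3,14),-.035,["side3.npz","top3.npz"])):
        t=.62;X=.075;Z=.113
        e=o+[0,0,.012]+(X*np.cos(t)-Z*np.sin(t))*ex+(X*np.sin(t)+Z*np.cos(t))*ez+y*ey
        print(nm,lean,"expected",e.round(4))
        c=cap(fn,hue,(e-.035,e+.035),a)
        d=c-e;print(" diff bin axes",(d@ex).round(4),(d@ey).round(4),(d@ez).round(4))
f=dict(np.load("side3.npz"));g=f["color"].max(-1);s=robot.sense();print(s["ee_pos"],s["eef_rot"])
p=pts(f,g<60);p=p[(np.linalg.norm(p[:,:2]-s["ee_pos"][:2],axis=1)<.06)&(p[:,2]>.2)]
q=(p-s["ee_pos"])@Ro.from_euler("xyz",s["eef_rot"]).as_matrix()
q=q[np.argsort(-q[:,2])];print(len(q),q[:25:2].round(3))
E
```

```text
blue 0.62 expected [0.5205 0.2382 0.1475]
side3.npz 101 [0.5126 0.2475 0.1526]
 cap centre [0.5157 0.2403 0.1453] rms 0.0019
 diff bin axes -0.0052 0.0011 -0.0023
orange 0.62 expected [0.5064 0.1696 0.1475]
side3.npz 105 [0.4981 0.1779 0.1514]
top3.npz 82 [0.5011 0.1699 0.1554]
 cap centre [0.5015 0.1714 0.1454] rms 0.0023
 diff bin axes -0.0052 0.0008 -0.0022
blue 0.7 expected [0.5205 0.2382 0.1475]
side3.npz 101 [0.5126 0.2475 0.1526]
 cap centre [0.5158 0.2403 0.1453] rms 0.0018
 diff bin axes -0.0051 0.0011 -0.0023
orange 0.7 expected [0.5064 0.1696 0.1475]
side3.npz 105 [0.4981 0.1779 0.1514]
top3.npz 82 [0.5011 0.1699 0.1554]
 cap centre [0.5014 0.1713 0.1451] rms 0.0023
 diff bin axes -0.0053 0.0006 -0.0025
[0.45253614 0.21571362 0.24820631] [ 3.13335515 -0.0056504   1.36674286]
1324 [[-0.006  0.009 -0.034]
 [ 0.008  0.014 -0.037]
 [-0.007  0.01  -0.037]
 [ 0.006  0.008 -0.038]
 [-0.009  0.008 -0.041]
 [ 0.012  0.007 -0.041]
 [ 0.002  0.011 -0.042]
 [-0.002 -0.027 -0.042]
 [-0.005 -0.025 -0.044]
 [-0.008  0.01  -0.044]
 [ 0.01  -0.025 -0.045]
 [ 0.005 -0.025 -0.046]
 [ 0.01   0.008 -0.047]]
```

```bash
cat >> h.py <<'E'
GZ=.056   # pads' centre lies this far behind the reported TCP (seen in the images), cap-wide opening
def tool(a,y):
    """tool z = -a, closing axis y (made perpendicular)"""
    z=-a/np.linalg.norm(a);y=y-(y@z)*z;y/=np.linalg.norm(y);return np.stack([np.cross(y,z),y,z],1)
CAP=np.array([.5157,.2403,.1453]);_o,_y=stand()
EX=np.array([np.cos(_y),np.sin(_y),0]);EY=np.array([-EX[1],EX[0],0]);EZ=np.array([0,0,1.])
AB=-np.sin(.68)*EX+np.cos(.68)*EZ
E
python3 - <<'E'
from h import *
R=tool(AB,EY);plan(CAP+.12*AB-GZ*AB,R,14)
E
```

```text
rows 14 shift [0.0083 0.0071 0.0117] turn [-0.0712 -0.0723 -0.2059] | mm/row 4.8 deg/row 6.89
```

```bash
python3 -m pendant '[0.0083,0.0071,0.0117,-0.0712,-0.0723,-0.2059,0.6,0.0083,0.0071,0.0117,-0.0712,-0.0723,-0.2059,0.6,0.0083,0.0071,0.0117,-0.0712,-0.0723,-0.2059,0.6,0.0083,0.0071,0.0117,-0.0712,-0.0723,-0.2059,0.6,0.0083,0.0071,0.0117,-0.0712,-0.0723,-0.2059,0.6,0.0083,0.0071,0.0117,-0.0712,-0.0723,-0.2059,0.6,0.0083,0.0071,0.0117,-0.0712,-0.0723,-0.2059,0.6]' && python3 -m pendant '[0.0083,0.0071,0.0117,-0.0712,-0.0723,-0.2059,0.6,0.0083,0.0071,0.0117,-0.0712,-0.0723,-0.2059,0.6,0.0083,0.0071,0.0117,-0.0712,-0.0723,-0.2059,0.6,0.0083,0.0071,0.0117,-0.0712,-0.0723,-0.2059,0.6,0.0083,0.0071,0.0117,-0.0712,-0.0723,-0.2059,0.6,0.0083,0.0071,0.0117,-0.0712,-0.0723,-0.2059,0.6,0.0083,0.0071,0.0117,-0.0712,-0.0723,-0.2059,0.6,0,0,0,0,0,0,0.6]'
cat > fing.py <<'E'
from h import *
s=robot.sense();Rm=Ro.from_euler("xyz",s["eef_rot"]).as_matrix()
print("z",Rm[:,2].round(3),"y",Rm[:,1].round(3),"q",s["qpos"].round(2))
for n in("side","top"):
    f=grab(n);np.savez(f"{n}4.npz",**f);p=pts(f,f["color"].max(-1)<60)
    q=(p-s["ee_pos"])@Rm;q=q[(abs(q[:,0])<.016)&(abs(q[:,1])<.06)&(q[:,2]>-.14)&(q[:,2]<.03)];q=q[np.argsort(-q[:,2])]
    print(n,len(q))
    for z0 in np.arange(.02,-.12,-.01):
        w=q[(q[:,2]<=z0)&(q[:,2]>z0-.01)]
        if len(w):
            m=w[:,1]>0;print(" ",z0.round(3),len(w),"x",np.percentile(w[:,0],[5,95]).round(3),"y-",w[~m][:,1].max().round(3) if (~m).any() else "", "y+",w[m][:,1].min().round(3) if m.any() else "")
E
python3 fing.py; python3 -c "
from h import *
R=tool(AB,EY);plan(CAP+.12*AB-GZ*AB,R,1)"
```

```text
t: 10.35
ee_pos: [0.4662, 0.2311, 0.215]
eef_rot: [2.998, 0.336, 2.11]
ft_force: [-0.2, 0.5, -0.3]
gripper_width: 0.602
gripper_force: 0.0
t: 11.15
ee_pos: [0.4731, 0.2467, 0.1851]
eef_rot: [-3.13, 0.669, 2.947]
ft_force: [0.3, 0.5, 0.1]
gripper_width: 0.6
gripper_force: 0.0
z [ 0.607 -0.131 -0.784] y [ 0.2    0.98  -0.009] q [ 0.79 -0.51  1.92 -0.56  1.37 -0.57]
side 96
  -0.04 6 x [-0.009  0.006] y-  y+ 0.029
  -0.05 14 x [-0.01   0.009] y- -0.026 y+ 0.033
  -0.06 5 x [-0.005  0.009] y- -0.028 y+ 0.038
  -0.08 7 x [-0.009  0.009] y-  y+ 0.054
  -0.09 13 x [-0.006  0.007] y-  y+ 0.05
  -0.1 15 x [-0.012  0.014] y-  y+ 0.019
  -0.11 10 x [-0.015  0.013] y-  y+ 0.023
top 285
  -0.04 8 x [-0.011 -0.007] y- -0.032 y+ 0.024
  -0.05 10 x [-0.011 -0.001] y- -0.034 y+ 0.024
  -0.06 10 x [-0.013 -0.003] y- -0.033 y+ 0.026
  -0.07 13 x [-0.014 -0.003] y- -0.029 y+ 0.023
  -0.08 51 x [-0.015  0.01 ] y- -0.027 y+ 0.024
  -0.09 37 x [-0.015  0.009] y- -0.025 y+ 0.03
  -0.1 32 x [-0.015  0.005] y- -0.01 y+ 0.006
  -0.11 29 x [-0.015 -0.007] y- -0.002 y+ 0.0
rows 1 shift [-0.0203  0.0055 -0.0164] turn [-0.0112 -0.0181  0.0012] | mm/row 8.0 deg/row 0.64
```

```bash
python3 -c "
from h import *
R=tool(AB,EY);plan(CAP+(.06-GZ)*AB,R,3);plan(CAP+(.001-GZ)*AB,R,4,(CAP+(.06-GZ)*AB,R))"
```

```text
rows 3 shift [-0.0072  0.0021  0.0612] turn [-0.0037 -0.006   0.0004] | mm/row 18.5 deg/row 0.21
rows 4 shift [-0.     -0.      0.0492] turn [0. 0. 0.] | mm/row 14.8 deg/row 0.0
```

```bash
python3 -m pendant '[-0.0072,0.0021,0.0612,-0.0037,-0.006,0.0004,0.6,-0.0072,0.0021,0.0612,-0.0037,-0.006,0.0004,0.6,-0.0072,0.0021,0.0612,-0.0037,-0.006,0.0004,0.6,0,0,0,0,0,0,0.6]' && python3 -m pendant '[0,0,0.0492,0,0,0,0.6,0,0,0.0492,0,0,0,0.6,0,0,0.0492,0,0,0,0.6,0,0,0.0492,0,0,0,0.6,0,0,0,0,0,0,0.6]' && python3 -c "
from h import *
R=tool(AB,EY);plan(CAP+(.001-GZ)*AB,R,1)"
```

```text
t: 11.65
ee_pos: [0.514, 0.2399, 0.1466]
eef_rot: [-3.138, 0.678, 2.94]
ft_force: [0.7, -0.7, -0.1]
gripper_width: 0.598
gripper_force: 0.0
t: 12.15
ee_pos: [0.55, 0.233, 0.1018]
eef_rot: [-3.139, 0.679, 2.941]
ft_force: [-1.1, -0.9, -0.2]
gripper_width: 0.601
gripper_force: 0.0
rows 1 shift [-0.0002  0.0008 -0.003 ] turn [-0.0031 -0.0021  0.0025] | mm/row 0.9 deg/row 0.14
```

```bash
python3 -m pendant '[0,0,0,0,0,0,0,0,0,0,0,0,0,0,0,0,0,0,0,0,0,0,0,0,0,0,0,0,0,0,0,0,0,0,0]' 60 && python3 -m pendant '[0,0,-0.02,0,0,0,0,0,0,-0.03,0,0,0,0,0,0,-0.03,0,0,0,0,0,0,-0.03,0,0,0,0,0,0,-0.05,0,0,0,0,0,0,-0.05,0,0,0,0,0,0,0,0,0,0,0]'
```

```text
t: 12.65
ee_pos: [0.5504, 0.2341, 0.1041]
eef_rot: [3.141, 0.682, 2.942]
ft_force: [-1.2, 0.9, 3.0]
gripper_width: 0.351
gripper_force: 59.1
t: 13.35
ee_pos: [0.5109, 0.2427, 0.1544]
eef_rot: [3.139, 0.683, 2.941]
ft_force: [0.1, -0.9, -0.1]
gripper_width: 0.353
gripper_force: 59.3
```

```bash
cat >> h.py <<'E'
WM=np.array([.5535,-.2558,.105]);_p=np.radians(-1.0)
WX=np.array([.866*np.cos(_p),.866*np.sin(_p),.5]);WY=np.array([-np.sin(_p),np.cos(_p),0]);WZ=np.cross(WX,WY)
ST=.051  # reported TCP lies this far up the tube from the foot
def lean(deg): t=np.radians(deg);return np.cos(t)*WZ+np.sin(t)*WX
E
python3 -c "
from h import *
s=robot.sense();R=Ro.from_euler('xyz',s['eef_rot']).as_matrix()
p1=s['ee_pos']+[0,0,.15];plan(p1,R,5)
a=lean(20);print(WZ,a)
f=WM+.07*WZ;plan(f+ST*a,tool(a,WY),14,(p1,R))"
```

```text
rows 5 shift [-0.0631  0.0002 -0.0776] turn [0. 0. 0.] | mm/row 30.0 deg/row 0.0
[-0.49992385  0.0087262   0.866     ] [-0.17363042  0.00303073  0.98478388]
rows 14 shift [-0.0026 -0.1176  0.0257] turn [-0.0101  0.0692 -0.0229] | mm/row 36.1 deg/row 2.21
```

```bash
python3 -m pendant '[-0.0631,0,-0.0776,0,0,0,0,-0.0631,0,-0.0776,0,0,0,0,-0.0631,0,-0.0776,0,0,0,0,-0.0631,0,-0.0776,0,0,0,0,-0.0631,0,-0.0776,0,0,0,0]' && python3 -m pendant '[-0.0026,-0.1176,0.0257,-0.0101,0.0692,-0.0229,0,-0.0026,-0.1176,0.0257,-0.0101,0.0692,-0.0229,0,-0.0026,-0.1176,0.0257,-0.0101,0.0692,-0.0229,0,-0.0026,-0.1176,0.0257,-0.0101,0.0692,-0.0229,0,-0.0026,-0.1176,0.0257,-0.0101,0.0692,-0.0229,0,-0.0026,-0.1176,0.0257,-0.0101,0.0692,-0.0229,0,-0.0026,-0.1176,0.0257,-0.0101,0.0692,-0.0229,0]' && python3 -m pendant '[-0.0026,-0.1176,0.0257,-0.0101,0.0692,-0.0229,0,-0.0026,-0.1176,0.0257,-0.0101,0.0692,-0.0229,0,-0.0026,-0.1176,0.0257,-0.0101,0.0692,-0.0229,0,-0.0026,-0.1176,0.0257,-0.0101,0.0692,-0.0229,0,-0.0026,-0.1176,0.0257,-0.0101,0.0692,-0.0229,0,-0.0026,-0.1176,0.0257,-0.0101,0.0692,-0.0229,0,-0.0026,-0.1176,0.0257,-0.0101,0.0692,-0.0229,0,0,0,0,0,0,0,0,0,0,0,0,0,0,0]'
python3 - <<'E'
from h import *
a=lean(20);plan(WM+.07*WZ+ST*a,tool(a,WY),1);print(robot.sense()["qpos"].round(2))
ims=[]
for n in("side","top"):
    f=grab(n);np.savez(f"{n}5.npz",**f);s=robot.sense()
    c=proj(f,[WM])[0].astype(int);print(n,c)
    ims.append(cv2.resize(f["color"][c[1]-40:c[1]+35,c[0]-35:c[0]+35,::-1],(400,429),interpolation=2))
cv2.imwrite("pics/c6.png",np.hstack(ims))
E
```

```text
t: 13.85
ee_pos: [0.5113, 0.2416, 0.3022]
eef_rot: [-3.14, 0.68, 2.943]
ft_force: [0.2, 0.2, -0.2]
gripper_width: 0.35
gripper_force: 59.3
t: 14.55
ee_pos: [0.5047, -0.0093, 0.2611]
eef_rot: [-3.127, 0.425, 3.039]
ft_force: [0.3, 0.9, -0.1]
gripper_width: 0.351
gripper_force: 59.5
t: 15.45
ee_pos: [0.5094, -0.2566, 0.2132]
eef_rot: [-3.141, 0.17, 3.122]
ft_force: [0.1, -0.3, 0.4]
gripper_width: 0.351
gripper_force: 59.6
rows 1 shift [-0.0023  0.0053 -0.0086] turn [-0.0026 -0.009  -0.0047] | mm/row 3.1 deg/row 0.31
[-0.59 -0.14  1.44  0.09  1.69 -2.12]
side [274 162]
top [343 186]
```

View pics/c6.png

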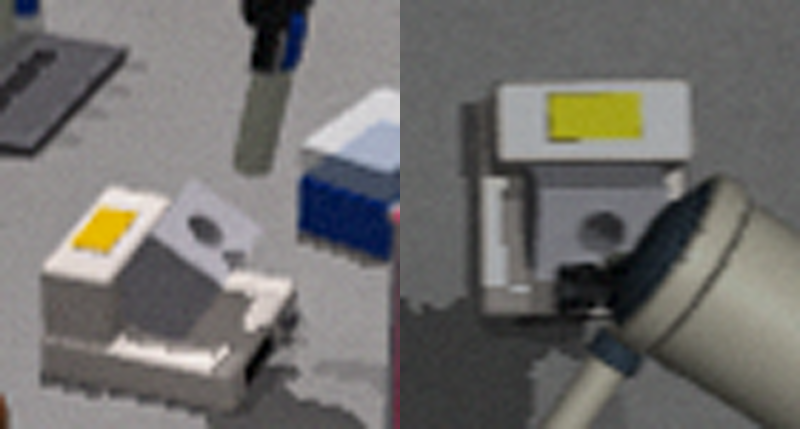

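Side crop: tube held upright-ish below the gripper, foot at crop (255,170), well mouth at (205,232); top crop: mouth at (602,230). Fit the tube axis in hand.

```bash
cat > tubefit.py <<'E'
from h import *
import scipy.optimize as so,sys
def fit(fn,show=True):
    f=dict(np.load(fn));s=robot.sense();R=Ro.from_euler("xyz",s["eef_rot"]).as_matrix()
    hsv=cv2.cvtColor(f["color"],cv2.COLOR_RGB2HSV)
    m=(hsv[...,1]<90)&(hsv[...,2]>75)
    q=(pts(f,m)-s["ee_pos"])@R   # tool frame
    q=q[(np.hypot(q[:,0],q[:,1])<.024)&(q[:,2]>-.035)&(q[:,2]<.075)]
    def res(v,q=None):
        d=np.array([v[2],v[3],1]);d/=np.linalg.norm(d);p=np.array([v[0],v[1],0])
        e=Q-p;return np.linalg.norm(e-np.outer(e@d,d),axis=1)-.014
    Q=q[q[:,2]<.04]
    r=so.least_squares(res,[0,0,0,0],loss="soft_l1",f_scale=.002)
    print(fn,"n",len(Q),"offset at TCP x,y mm",(r.x[:2]*1e3).round(1),"slope x,y deg",np.degrees(r.x[2:]).round(1),"rms",np.sqrt(np.mean(res(r.x)**2)).round(4),"z far",np.sort(q[:,2])[-8:].round(3))
    return r.x
fit("side5.npz")
E
python3 tubefit.py
```

```text
side5.npz n 109 offset at TCP x,y mm [ 3.3 -2.2] slope x,y deg [-3.4 -1.3] rms 0.003 z far [0.045 0.047 0.048 0.048 0.049 0.052 0.052 0.053]
```

```bash
cat > tubefit.py <<'E'
from h import *
import sys
def fit(fn,zmin=-.025):
    f=dict(np.load(fn));s=robot.sense();R=Ro.from_euler("xyz",s["eef_rot"]).as_matrix()
    K=f["intrinsics"];z=f["z_map"];v,u=np.mgrid[0:420,0:560]
    ray=np.stack([(u-K[0,2])/K[0,0],(v-K[1,2])/K[1,1],np.ones_like(z)],-1)
    q=((ray*z[...,None]-f["t"])@f["R"]-s["ee_pos"])@R; C=(-f["R"].T@f["t"]-s["ee_pos"])@R
    m=(z>0)&(np.hypot(q[...,0],q[...,1])<.026)&(q[...,2]>zmin)&(q[...,2]<.08)
    A=[];wd=[]
    for r in np.unique(v[m]):
        c=np.nonzero(m[r])[0]
        if len(c)<6: continue
        um=c.mean();mid=c[abs(c-um)<2];dm=np.median(z[r,mid])
        rc=np.array([(um-K[0,2])/K[0,0],(r-K[1,2])/K[1,1],1])*dm
        p=((rc-f["t"])@f["R"]-s["ee_pos"])@R
        vd=p-C;vd[2]=0;vd/=np.linalg.norm(vd);A.append(p+.0135*vd);wd.append(len(c))
    A=np.array(A);k=A[:,2]<.036;A=A[k];c0=A.mean(0)
    bx=np.polyfit(A[:,2],A[:,0],1);by=np.polyfit(A[:,2],A[:,1],1)
    print(fn,len(A),"widths",wd,"slope deg x,y",np.degrees([bx[0],by[0]]).round(1),"at grip(-56) mm",(np.polyval(bx,-.056)*1e3).round(1),(np.polyval(by,-.056)*1e3).round(1),"at foot(51)",(np.polyval(bx,.051)*1e3).round(1),(np.polyval(by,.051)*1e3).round(1),"mean",(c0*1e3).round(1),"foot z",np.sort(q[m][:,2])[-6:].round(3))
if __name__=="__main__": fit(sys.argv[1])
E
python3 tubefit.py side5.npz
```

```text
side5.npz 12 widths [7, 8, 7, 7, 7, 7, 8, 7, 7, 7, 8, 7, 7, 7, 7] slope deg x,y [-2.6 -1.6] at grip(-56) mm 4.4 -0.5 at foot(51) -0.4 -3.5 mean [ 1.7 -2.2  4.5] foot z [0.048 0.048 0.049 0.052 0.052 0.053]
```

```bash
cat >> h.py <<'E'
WM=np.array([.5535,-.2553,.1055])
FT=np.array([-.0004,-.0015,.051]);SX,SY=2.6,.6   # tube in tool: foot, up-axis tilt deg toward tool x,y
def pose(x,y,z,deg):
    """tool pose putting the foot at well coords (mm) with lean deg off the well axis"""
    a=lean(deg)
    u=np.array([np.tan(np.radians(SX)),np.tan(np.radians(SY)),-1]);u/=np.linalg.norm(u)
    B=np.stack([np.cross(np.array([0,1.,0])-u[1]*u,u),np.array([0,1.,0])-u[1]*u,u],1);B/=np.linalg.norm(B,axis=0)
    W=np.stack([np.cross(WY,a),WY,a],1)
    R=W@B.T; foot=WM+(x*WX+y*WY+z*WZ)/1e3
    return foot-R@FT,R
def where():
    s=robot.sense();R=Ro.from_euler("xyz",s["eef_rot"]).as_matrix()
    u=np.array([np.tan(np.radians(SX)),np.tan(np.radians(SY)),-1]);u/=np.linalg.norm(u)
    d=s["ee_pos"]+R@FT-WM;a=R@u
    print("foot in well mm",(np.array([d@WX,d@WY,d@WZ])*1e3).round(1),"lean x,y deg",np.degrees([np.arctan2(a@WX,a@WZ),np.arctan2(a@WY,a@WZ)]).round(1),"ft",s["ft_force"].round(1))
E
python3 -c "
from h import *
where();plan(*pose(-1,0,12,20),8)"
```

```text
foot in well mm [-0.3 -2.6 68.8] lean x,y deg [17.5  0.8] ft [-0.3  0.1 -0.3]
rows 8 shift [-0.0092  0.0007  0.0221] turn [-0.0031  0.0104 -0.0001] | mm/row 7.2 deg/row 0.33
```

```bash
python3 -m pendant '[-0.0092,0.0007,0.0221,-0.0031,0.0104,0,0,-0.0092,0.0007,0.0221,-0.0031,0.0104,0,0,-0.0092,0.0007,0.0221,-0.0031,0.0104,0,0,-0.0092,0.0007,0.0221,-0.0031,0.0104,0,0,-0.0092,0.0007,0.0221,-0.0031,0.0104,0,0,-0.0092,0.0007,0.0221,-0.0031,0.0104,0,0,-0.0092,0.0007,0.0221,-0.0031,0.0104,0,0,-0.0092,0.0007,0.0221,-0.0031,0.0104,0,0,0,0,0,0,0,0,0]'
python3 - <<'E'
from h import *
from tubefit import fit
where();plan(*pose(-1,0,12,20),1)
for n in("side","top"):
    f=grab(n);np.savez(f"{n}6.npz",**f)
fit("side6.npz")
f=dict(np.load("side6.npz"));c=proj(f,[WM])[0].astype(int)
cv2.imwrite("pics/c7.png",cv2.resize(f["color"][c[1]-30:c[1]+20,c[0]-30:c[0]+30,::-1],(720,600),interpolation=2))
print(c)
E
```

```text
t: 16.45
ee_pos: [0.5396, -0.2547, 0.1641]
eef_rot: [3.13, 0.126, 3.124]
ft_force: [-0.0, 0.0, -0.6]
gripper_width: 0.346
gripper_force: 59.6
foot in well mm [-2.2 -0.6 10.5] lean x,y deg [20.2 -0. ] ft [-0.   0.  -0.6]
rows 1 shift [-0.0011  0.0021 -0.0061] turn [ 0.0015 -0.0055 -0.0016] | mm/row 2.0 deg/row 0.18
side6.npz 12 widths [7, 7, 7, 7, 7, 7, 7, 7, 7, 7, 7, 6, 9, 10, 10, 7, 11, 10, 10, 7] slope deg x,y [-1.5 -0.5] at grip(-56) mm 2.9 0.5 at foot(51) 0.0 -0.5 mean [ 1.3 -0.1  4.1] foot z [0.075 0.076 0.077 0.078 0.078 0.079]
[274 162]
```

View pics/c7.png

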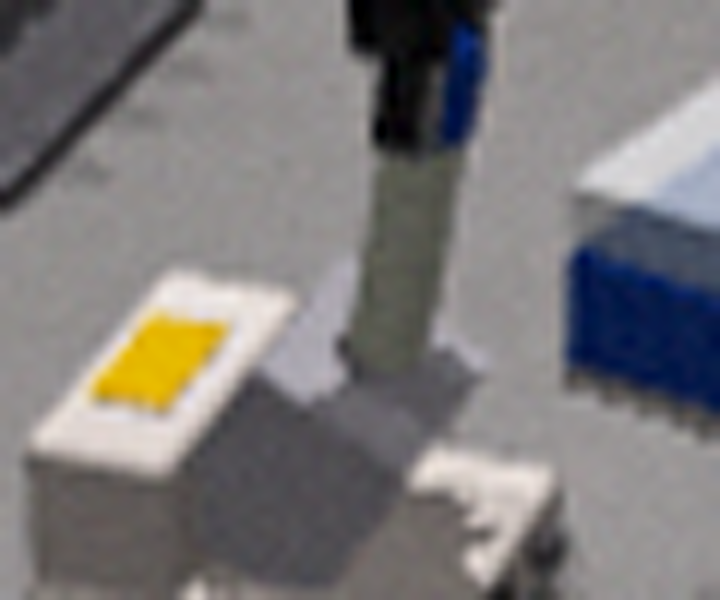

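Foot sits just over the mouth (foot crop (393,360), the hole's left rim visible at (348,355)). Lowering edge-first.

```bash
python3 -c "
from h import *
plan(*pose(-1,0,4,20),3);plan(*pose(-1,0,1,20),2,pose(-1,0,4,20))"
```

```text
rows 3 shift [-0.0036  0.0009  0.0078] turn [-0.0002 -0.0007 -0.0005] | mm/row 2.6 deg/row 0.03
rows 2 shift [-0.0019 -0.      0.0046] turn [ 0. -0. -0.] | mm/row 1.5 deg/row 0.0
```

```bash
python3 -m pendant '[-0.0036,0.0009,0.0078,0,0,0,0,-0.0036,0.0009,0.0078,0,0,0,0,-0.0036,0.0009,0.0078,0,0,0,0,0,0,0,0,0,0,0]'; python3 -c "
from h import *
where()"; python3 -m pendant '[-0.002,0,0.0046,0,0,0,0,-0.002,0,0.0046,0,0,0,0,0,0,0,0,0,0,0]'; python3 -c "
from h import *
where()"
```

```text
t: 16.95
ee_pos: [0.5435, -0.2541, 0.1588]
eef_rot: [3.131, 0.128, 3.124]
ft_force: [-1.1, -0.2, -1.3]
gripper_width: 0.351
gripper_force: 59.6
foot in well mm [-1.4  0.   4. ] lean x,y deg [20.1  0. ] ft [-1.1 -0.2 -1.3]
t: 17.25
ee_pos: [0.5448, -0.2542, 0.1563]
eef_rot: [3.131, 0.127, 3.124]
ft_force: [-3.6, -0.1, 1.0]
gripper_width: 0.349
gripper_force: 59.6
foot in well mm [-1.5 -0.   1.1] lean x,y deg [20.1  0. ] ft [-3.6 -0.1  1. ]
```

```bash
python3 -c "
from h import *
plan(*pose(-2.5,0,-1,20),3)"
```

```text
rows 3 shift [ 0.0003 -0.      0.0026] turn [-0.0002 -0.0012 -0.0007] | mm/row 0.8 deg/row 0.04
```

```bash
python3 -m pendant '[0.0003,0,0.0026,0,0,0,0,0.0003,0,0.0026,0,0,0,0,0.0003,0,0.0026,0,0,0,0,0,0,0,0,0,0,0,0,0,0,0,0,0,0]'; python3 -c "
from h import *
from tubefit import fit
where();f=grab('side');np.savez('side7.npz',**f);fit('side7.npz')
c=proj(f,[WM])[0].astype(int)
cv2.imwrite('pics/c8.png',cv2.resize(f['color'][c[1]-30:c[1]+20,c[0]-30:c[0]+30,::-1],(720,600),interpolation=2))
"
```

```text
t: 17.75
ee_pos: [0.5452, -0.2542, 0.1542]
eef_rot: [3.132, 0.128, 3.124]
ft_force: [-2.0, -0.1, 0.3]
gripper_width: 0.351
gripper_force: 59.6
foot in well mm [-2.2 -0.  -0.9] lean x,y deg [20.1  0. ] ft [-2.  -0.1  0.3]
side7.npz 12 widths [6, 7, 7, 7, 7, 7, 8, 7, 8, 10, 11, 10, 10, 10, 9, 8, 8] slope deg x,y [-7.8 -1.5] at grip(-56) mm 8.7 0.9 at foot(51) -5.9 -1.9 mean [-0.  -0.8  8. ] foot z [0.056 0.058 0.058 0.058 0.062 0.065]
```

View pics/c8.png

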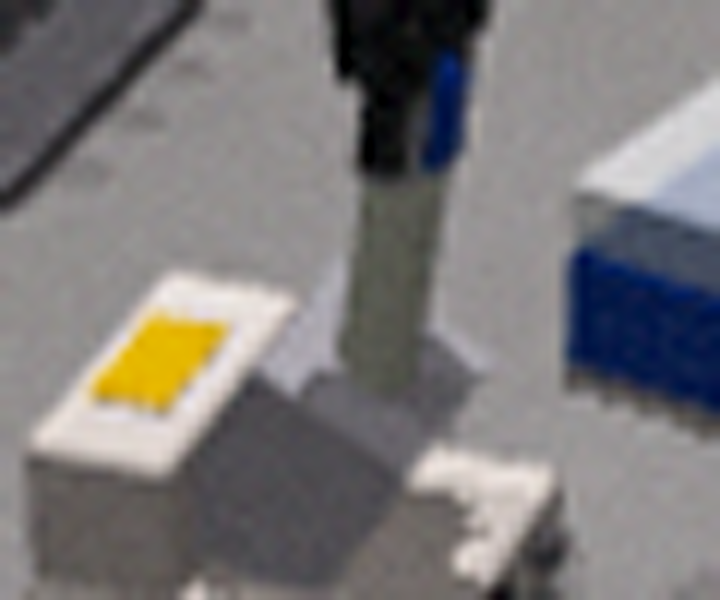

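```bash
python3 -c "
from h import *
plan(*pose(-2.5,0,-3,20),3)"; python3 -m pendant '[-0.0005,0,0.0022,0,0,0,0,-0.0005,0,0.0022,0,0,0,0,-0.0005,0,0.0022,0,0,0,0,0,0,0,0,0,0,0,0,0,0,0,0,0,0]'; python3 -c "
from h import *
where();plan(*pose(-1.5,0,-4,0),8)"
```

```text
rows 3 shift [-0.0004 -0.      0.0023] turn [-0.0003 -0.0005 -0.0006] | mm/row 0.7 deg/row 0.02
t: 18.3
ee_pos: [0.5459, -0.2541, 0.1523]
eef_rot: [3.132, 0.128, 3.124]
ft_force: [-3.9, 0.3, 0.7]
gripper_width: 0.349
gripper_force: 59.7
foot in well mm [-2.5  0.  -2.9] lean x,y deg [20.1  0. ] ft [-3.9  0.3  0.7]
rows 8 shift [ 0.0069 -0.      0.0006] turn [-0.0001 -0.0836 -0.0011] | mm/row 2.1 deg/row 2.51
```

```bash
python3 -m pendant '[0.0069,0,0.0006,0,-0.0836,-0.0011,0,0.0069,0,0.0006,0,-0.0836,-0.0011,0,0.0069,0,0.0006,0,-0.0836,-0.0011,0,0.0069,0,0.0006,0,-0.0836,-0.0011,0,0,0,0,0,0,0,0]'; python3 -c "
from h import *
where();plan(*pose(-1.5,0,-4,0),4)"
```

```text
t: 18.8
ee_pos: [0.5375, -0.2539, 0.1495]
eef_rot: [3.131, 0.305, 3.123]
ft_force: [-0.5, 0.7, -1.6]
gripper_width: 0.35
gripper_force: 59.6
foot in well mm [-2.6  0.1 -3.8] lean x,y deg [9.9 0. ] ft [-0.5  0.7 -1.6]
rows 4 shift [ 0.0065 -0.0001  0.0003] turn [-0.0002 -0.0829 -0.0014] | mm/row 1.9 deg/row 2.49
```

```bash
python3 -m pendant '[0.0065,0,0.0003,0,-0.0829,-0.0014,0,0.0065,0,0.0003,0,-0.0829,-0.0014,0,0,0,0,0,0,0,0]';python3 -c "
from h import *
where()"; python3 -m pendant '[0.0065,0,0.0003,0,-0.0829,-0.0014,0,0.0065,0,0.0003,0,-0.0829,-0.0014,0,0,0,0,0,0,0,0]'; python3 -c "
from h import *
where();plan(*pose(-1.5,0,-12,0),4)"
```

```text
t: 19.1
ee_pos: [0.534, -0.2539, 0.148]
eef_rot: [3.131, 0.39, 3.124]
ft_force: [0.3, 0.7, -1.9]
gripper_width: 0.351
gripper_force: 59.6
foot in well mm [-2.1  0.1 -4. ] lean x,y deg [5. 0.] ft [ 0.3  0.7 -1.9]
t: 19.4
ee_pos: [0.5305, -0.2538, 0.1462]
eef_rot: [3.131, 0.476, 3.125]
ft_force: [-1.1, 0.5, -1.4]
gripper_width: 0.353
gripper_force: 59.7
foot in well mm [-1.6  0.1 -4.2] lean x,y deg [0.1 0. ] ft [-1.1  0.5 -1.4]
rows 4 shift [-0.0003 -0.0001  0.0065] turn [-0.    -0.001 -0.   ] | mm/row 1.9 deg/row 0.03
```

```bash
python3 -m pendant '[-0.0003,0,0.0065,0,0,0,0,-0.0003,0,0.0065,0,0,0,0,-0.0003,0,0.0065,0,0,0,0,-0.0003,0,0.0065,0,0,0,0,0,0,0,0,0,0,0]'; python3 -c "
from h import *
where();plan(*pose(-1.5,0,-22,0),5)"
```

```text
t: 19.9
ee_pos: [0.5349, -0.2539, 0.1401]
eef_rot: [3.132, 0.475, 3.126]
ft_force: [-3.5, -0.7, -1.1]
gripper_width: 0.348
gripper_force: 59.9
foot in well mm [ -0.9   0.1 -11.7] lean x,y deg [0.2 0. ] ft [-3.5 -0.7 -1.1]
rows 5 shift [ 0.0002 -0.0002  0.0069] turn [-0.0001 -0.0012  0.0005] | mm/row 2.1 deg/row 0.04
```

```bash
python3 -c "
from h import *
plan(*pose(-2.2,0.1,-22,0),5)";python3 -m pendant '[0.0006,0,0.0069,0,0,0,0,0.0006,0,0.0069,0,0,0,0,0.0006,0,0.0069,0,0,0,0,0.0006,0,0.0069,0,0,0,0,0.0006,0,0.0069,0,0,0,0,0,0,0,0,0,0,0]'; python3 -c "
from h import *
where()"
```

```text
rows 5 shift [ 0.0006 -0.0001  0.0069] turn [-0.0001 -0.0012  0.0005] | mm/row 2.1 deg/row 0.04
t: 20.5
ee_pos: [0.5391, -0.2539, 0.1305]
eef_rot: [3.132, 0.478, 3.126]
ft_force: [-1.6, -1.0, -2.2]
gripper_width: 0.354
gripper_force: 59.9
foot in well mm [ -1.9   0.2 -22.1] lean x,y deg [0. 0.] ft [-1.6 -1.  -2.2]
```

```bash
python3 -m pendant '[0,0,0.0069,0,0,0,0,0,0,0.0069,0,0,0,0,0,0,0.0069,0,0,0,0,0,0,0.0069,0,0,0,0,0,0,0.0069,0,0,0,0,0,0,0.0069,0,0,0,0,0,0,0.0069,0,0,0,0,0,0,0,0,0,0,0]'; python3 -c "
from h import *
where()"
```

```text
t: 21.3
ee_pos: [0.5456, -0.2537, 0.1174]
eef_rot: [3.132, 0.477, 3.126]
ft_force: [0.3, -0.8, -0.0]
gripper_width: 0.352
gripper_force: 59.9
foot in well mm [ -2.9   0.5 -36.7] lean x,y deg [0. 0.] ft [ 0.3 -0.8 -0. ]
```

```bash
python3 -m pendant '[0,0,0.0069,0,0,0,0,0,0,0.0069,0,0,0,0,0,0,0.0069,0,0,0,0,0,0,0.0069,0,0,0,0,0,0,0.0069,0,0,0,0,0,0,0.0069,0,0,0,0,0,0,0,0,0,0,0]'; python3 -c "
from h import *
where()"
```

```text
t: 22.0
ee_pos: [0.551, -0.2537, 0.1062]
eef_rot: [3.132, 0.477, 3.126]
ft_force: [-0.3, 0.3, 0.0]
gripper_width: 0.352
gripper_force: 59.9
foot in well mm [ -3.8   0.6 -49.1] lean x,y deg [0.1 0. ] ft [-0.3  0.3  0. ]
```

```bash
python3 -m pendant '[-0.0006,0,0.0065,0,0,0,0,-0.0006,0,0.0065,0,0,0,0,-0.0006,0,0.0065,0,0,0,0,-0.0006,0,0.0065,0,0,0,0,0,0,0,0,0,0,0]'; python3 -c "
from h import *
where()"
```

```text
t: 22.5
ee_pos: [0.5554, -0.2538, 0.1]
eef_rot: [3.132, 0.477, 3.126]
ft_force: [0.7, 0.2, -1.1]
gripper_width: 0.349
gripper_force: 60.1
foot in well mm [ -3.1   0.6 -56.7] lean x,y deg [0.1 0. ] ft [ 0.7  0.2 -1.1]
```

```bash
python3 -m pendant '[-0.0003,0,0.006,0,0,0,0,-0.0003,0,0.006,0,0,0,0,0,0,0,0,0,0,0]'; python3 -m pendant '[-0.0003,0,0.005,0,0,0,0,0,0,0,0,0,0,0]';  python3 -c "
from h import *
where()
f=grab('side');np.savez('side8.npz',**f);g=grab('top');np.savez('top8.npz',**g)
from capfit import cap
E=WM+.045*WZ
for fn in ('side8.npz','top8.npz'):
    c=cap([fn],(100,125),(E-.04,E+.04),WZ);d=c-WM;print((np.array([d@WX,d@WY,d@WZ])*1e3).round(1))
"
```

```text
t: 22.8
ee_pos: [0.5563, -0.2541, 0.1002]
eef_rot: [3.134, 0.477, 3.127]
ft_force: [-19.8, 4.6, 16.1]
gripper_width: 0.35
gripper_force: 62.5
t: 23.0
ee_pos: [0.5564, -0.2542, 0.1001]
eef_rot: [3.135, 0.476, 3.128]
ft_force: [-30.0, 7.8, 23.5]
gripper_width: 0.35
gripper_force: 63.6
foot in well mm [ -2.2   0.1 -57.1] lean x,y deg [0.1 0.1] ft [-30.    7.8  23.5]
side8.npz 11 [ 0.5145 -0.2431  0.1515]
 cap centre [ 0.5255 -0.2482  0.1587] rms 0.0041
[ 2.3  6.7 60.2]
top8.npz 42 [ 0.5369 -0.2539  0.1584]
 cap centre [ 0.5301 -0.2542  0.1468] rms 0.0041
[ 0.3  0.7 47.4]
```

```bash
python3 -m pendant '[0.001,0,-0.008,0,0,0,0,0,0,-0.005,0,0,0,0,0,0,0,0,0,0,0]'; python3 -m pendant '[0,0,0,0,0,0,0.6,0,0,0,0,0,0,0.6,0,0,0,0,0,0,0.6,0,0,0,0,0,0,0.6]'; python3 -m pendant '[0,0,-0.05,0,0,0,0.6,0,0,-0.1,0,0,0,0.6,0,0,-0.12,0,0,0,0.6,0,0,-0.12,0,0,0,0.6,0,0,-0.12,0,0,0,0.6,0,0,-0.12,0,0,0,0.6,0,0,0,0,0,0,0.6]'; python3 -c "
from h import *
f=grab('side');np.savez('side9.npz',**f);g=grab('top');np.savez('top9.npz',**g)
from capfit import cap
E=WM+.045*WZ
for fn in (['side9.npz'],['top9.npz'],['side9.npz','top9.npz']):
    c=cap(fn,(100,125),(E-.04,E+.04),WZ);d=c-WM;print((np.array([d@WX,d@WY,d@WZ])*1e3).round(1))
"
```

```text
t: 23.4
ee_pos: [0.5559, -0.254, 0.1]
eef_rot: [3.133, 0.478, 3.126]
ft_force: [-6.3, 1.8, 6.7]
gripper_width: 0.349
gripper_force: 60.4
t: 23.8
ee_pos: [0.5558, -0.2536, 0.0985]
eef_rot: [3.132, 0.477, 3.126]
ft_force: [-0.2, 0.1, 0.2]
gripper_width: 0.602
gripper_force: 0.0
t: 24.5
ee_pos: [0.4686, -0.2553, 0.2752]
eef_rot: [3.141, 0.486, 3.129]
ft_force: [1.4, 0.3, 1.0]
gripper_width: 0.601
gripper_force: 0.0
side9.npz 68 [ 0.5239 -0.2472  0.1514]
 cap centre [ 0.5252 -0.2544  0.1457] rms 0.003
[-4.4  0.4 48.9]
top9.npz 78 [ 0.5262 -0.2537  0.1549]
 cap centre [ 0.5268 -0.257   0.1454] rms 0.0036
[-3.2 -2.2 47.9]
side9.npz 68 [ 0.5239 -0.2472  0.1514]
top9.npz 78 [ 0.5262 -0.2537  0.1549]
 cap centre [ 0.5258 -0.2551  0.1454] rms 0.0034
[-4.1 -0.3 48.4]
```

Run:
```python
from h import *
for n in("side9","top9"):
    f=dict(np.load(n+".npz"));hsv=cv2.cvtColor(f["color"],cv2.COLOR_RGB2HSV)
    w=lambda m:(lambda p:np.c_[(p-WM)@WX,(p-WM)@WY,(p-WM)@WZ]*1e3)(pts(f,m))
    b=w((hsv[...,0]>100)&(hsv[...,0]<128)&(hsv[...,1]>110));b=b[(np.hypot(b[:,0],b[:,1])<26)&(b[:,2]>15)&(b[:,2]<80)]
    a=w(np.ones(f["z_map"].shape,bool));face=a[(abs(a[:,0])<30)&(abs(a[:,1])<40)&(np.hypot(a[:,0],a[:,1])>22)&(abs(a[:,2])<6)]
    body=a[(np.hypot(a[:,0],a[:,1])<20)&(a[:,2]>4)&(a[:,2]<80)]
    print(n,"cap h hist",np.histogram(b[:,2],np.arange(24,76,4)),"x",np.percentile(b[:,0],[3,97]).round(1),"y",np.percentile(b[:,1],[3,97]).round(1),"| face h",np.median(face[:,2]).round(1),len(face))
    t=b[b[:,2]>np.percentile(b[:,2],97)-8];print("  top disc h",np.median(t[:,2]).round(1),"xy mid",((np.percentile(t[:,:2],2,axis=0)+np.percentile(t[:,:2],98,axis=0))/2).round(1),len(t))
    # cap/body border heights
    print("  lowest cap h",np.percentile(b[:,2],[2,5,10]).round(1))
```

```text
side9 cap h hist (array([ 0,  0,  1,  6,  6,  7,  7,  3, 14, 16,  9,  1]), array([24, 28, 32, 36, 40, 44, 48, 52, 56, 60, 64, 68, 72])) x [-16.4  10.3] y [-14.5  20.1] | face h 2.6 84
  top disc h 62.3 xy mid [-3.6  1. ] 36
  lowest cap h [36.8 38.2 40.2]
top9 cap h hist (array([ 1,  0,  3,  2,  3,  5,  4,  7, 18, 21,  7,  6]), array([24, 28, 32, 36, 40, 44, 48, 52, 56, 60, 64, 68, 72])) x [-15.5  13.5] y [-12.2  13.3] | face h 0.8 168
  top disc h 66.3 xy mid [-1.2 -1.4] 19
  lowest cap h [29.8 35.7 42.9]
```

Run:
```python
from capfit import *
a=-np.sin(.68)*ex+np.cos(.68)*ez;e=np.array([.5015,.1714,.1454])
cap(["side9.npz","top9.npz"],(3,14),(e-.035,e+.035),a)
print(robot.sense()["t"],robot.sense()["ft_force"].round(1))
print(robot.sign_off())
```

```text
side9.npz 105 [0.4987 0.1788 0.152 ]
top9.npz 84 [0.5017 0.1702 0.1543]
 cap centre [0.5022 0.1712 0.145 ] rms 0.0026
24.6 [-0.4 -0.3 -0.1]
the job is handed in; nothing more can be done
None
```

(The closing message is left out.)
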